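# Hang a sample holder on the wear tester's post and latch it

## Robot

A 6-joint arm with a two-finger parallel gripper is mounted at the origin on the work surface. World frame = base frame: x ahead of the robot, y to its left, z up, the work surface at z = 0. Lengths are in m, angles in degrees, forces in N, time in s.
With the tool pointing down it reaches from about 0.325 to 0.775 m from the base axis. Payload 5.5 kg.
Tool frame: the origin (TCP) lies midway between the tips of the shut fingers; the grasp point (between the pads) lies r.tcp_to_grasp behind it (r.tcp_to_grasp is the distance from the TCP to the grasp point, in m); z points along the fingers, y is the line along which they close (so a half turn about z gives the same grasp; the last joint's range is limited). The gripper opens to 85 mm and grips with 20 to 120 N. Pads are 22 mm wide; open, the fingers measure 114 mm over their backs; the gripper's body (76 mm by 85 mm) begins 54 mm behind the grasp point. The pads swing forward as they close: fully open they stand 13 mm farther back than shut.
Start: joints at [-79.223, 5.22, 70.514, -0, 104.267, -3.249], TCP at [0.145, -0.582, 0.231] pointing down, gripper open.
Joint ranges: [-164.24, 164.24], [-49.07, 125.15], [9.68, 141.18], [-86.29, 266.29], [3.28, 154.24], [-151.56, 151.56]. Speed limits (degrees/s): [147.25, 147.25, 172.46, 180, 180, 180].

## Interface

Orientations are given as a 3x3 rotation matrix whose columns are the frame's x, y, z axes.
In Python, from plant import sense, eyes, r gives the robot as it stands.
- The arm moves only by the tool drive_tool, never from a script. Its argument "series" is a list of rows, each an object with "gripper": the closure in counts, from 0 (fully open) to 255 (shut); "offset": the shift along the tool's x, y, z in mm, a list of three; "rot": the turn, a rotation vector about the tool's x, y, z in degrees, a list of three. In form: [{"gripper": gripper, "offset": [dx, dy, dz], "rot": [ax, ay, az]}, ...]. A call has 1 to 12 rows; each row shifts and turns the commanded pose from where the row before left it, along the tool's axes as they then stand; what a row does not reach is not made up. A row lasts 1/8 s, in which the tool goes at most 62.5 mm and 10.7 degrees, less where a joint would pass 70% of its speed; a pose out of reach is approached as far as the arm can. A call is refused whole if a number of a shift passes 62.5 or a number of a turn 10.7, either way. A call with a gripper value outside its range is refused whole. The fingers move at their own pace and stop on an object; the grip force is fixed at half the most. Time passes only in rows, so rows that do not move let the fingers close. It gives the time, the measured TCP pose, the force, the opening and the grip force at its end, in the units of the state.
- sense(): the state, without advancing time (a new reading comes with each control period).
- eyes.camera(name): name is "scene" or "side" or "wrist"; returns (picture, depth): 480x640x3 uint8, red, green, blue; 480x640 float32, m along the optical axis (not along the pixel's ray), 0 where there is no reading.
- eyes.get_calibration(name): a dict with "mtx" (3x3 intrinsics, pixels), "R" (3x3) and "t" (3): a world point X has camera coordinates R X + t. Camera axes: x right, y down, z forward; pixel columns grow to the right and rows downward; lengths in m; the calibration is good to about 2 mm. A picture is of the moment at which its call begins: read the wrist's pose just before it. get_calibration takes no time and is no camera call; for the wrist camera it gives the pose at the moment of the call.
- r.hand_in(): hands the job in; it is judged then, once.
The state is a dict: "t": time; "qpos": joint angles; "dq": joint speeds; "tau": joint torques, N m; "tcp_pos": TCP position; "tool_rot": TCP orientation; "ft_force": force on the tool from outside, world axes, zero at the start; "wrist_torque": the same for the moment, N m; "opening": finger opening in m; "grasp_force": force on a finger pad.
Only numpy, scipy, OpenCV 4.12 (cv2) and the standard library are available. Lean on these libraries where they do the work, as an engineer would, in place of code of your own. Each camera call takes 0.05 s, during which the arm holds its last target. There are 200 camera calls.

## Task

Hang the green sample holder by its eye on the steel post of the tester's sloping stage, its handle pointing straight down the slope towards the robot, and keep hold of it until it lies flat on the stage. Then slide the orange-gripped latch fully home, so that its tongue covers the rim of the eye, and let go. Leave the grey blank holder and everything else on the table where it is.

Things in the scene. Friction and masses are not known exactly. Their poses are not given: they have to be found in the camera images.
- holder: Green sample holder, loose, 0.1 to 0.15 kg, left or right of the tester. Plate 8 mm thick: ring 50 mm across with a 12.5 mm round through hole (the eye) and a flat handle 22 mm wide ending 100 mm from the eye's centre, a black grip block on top. Origin: eye's centre on the underside; z up, out of the plate's block side; handle runs to -x.
- holder_grip (a point): Centre of the holder's black grip block: 68 mm from the eye's centre along the holder's -x, 18 mm above its underside. The block is 40 mm long (x), 16 mm wide (y) and stands from 8 to 28 mm above the underside; pinch it across its width.
- stage: Flat aluminium stage, fixed on the tester, sloping 25 degrees. Origin: on the surface, middle of the post's cross slot. z: out of the surface, along the post (leans 25 degrees from vertical to the robot side); x: up the slope, away from the robot; y: across, to the left. Its arm is 60 mm wide, x = -90 to +35 mm; a cross bar beyond carries the latch. The seated holder's underside is at z = 0.
- slot (a point): Middle of the slot in which the post is set (same point as the stage origin). The post: bright steel, round, 10 mm wide, 24 mm tall along stage z, the last 2.5 mm coned to 7 mm. It stands at stage x = 0 but anywhere from y = -12 to +12 mm, clamped (about 40 N sideways shifts it). Its place is not reported: find it by touch or by eye.
- tester: Grey tester, fixed, new place and yaw each time: 260 x 260 mm, black deck 64 mm high. Origin under its centre, front to -x. The stage origin is 30 mm in front of the centre, 125 mm up. A grey column (50 x 55 mm) stands at x = 85, y = 95 mm, with a black knob to 230 mm height.
- latch (a joint): Slide latch on the stage's cross bar: metres along stage +y from fully open (0) to its end stop (0.070, home, tongue centred at y = 0). Starts between 0 and 0.010. Friction about 2.5 N; stays where left. Its steel tongue, 16 mm wide, reaches down the slope to x = 17 mm, 12 to 17 mm above the surface, passing 4 mm over the seated ring.
- latch_grip (a point): Middle of the latch's orange grip block: stage x = 55 mm, y = -70 mm + joint value, z about 34 mm. The block is 24 mm long in stage x, 14 mm wide in stage y and stands from 16 to 46 mm above the surface: pinch it across its 14 mm from along the stage's z, or push its side.
- blank: The grey blank holder with a square solid head (50 x 50 x 8 mm) and no eye, white grip block; otherwise shaped as the holder. Loose. Not to be used or moved. Origin under the centre of its head, handle to -x.
- weight: Brass weight, loose, 44 mm in diameter, 46 mm tall, right of the tester; bystander. Origin under its centre.
- fob: Black key fob, loose, disc 36 mm across with a stub, 9 mm thick; bystander. Origin under the disc's centre.
- driver: Screwdriver with blue handle, loose, 160 mm long; bystander. Origin at its middle, underneath.
- bottle: White bottle with blue cap, loose, 56 mm in diameter, 130 mm tall; bystander. Origin under its centre.
Mind the look-alikes: they are no part of the job. There is more than one size of the holder; the one meant has the size given above.

How it is judged:
By the outcome, as a careful person would: the job done as asked, in the order asked, and still so for the second after the job is handed in, with the robot touching nothing.
It also fails if it takes over 64 s, if anything falls off the work surface, if the arm or the gripper's body presses on something with over 40 N, if the wrist force passes 120 N, or if a joint passes its speed limit or range.

## Working session

There is one attempt and no reset: what is moved stays moved. The work goes in short steps, Python scripts to look and compute and a tool call to move; the robot and the scene stay as the last step left them, time stands still between calls to the robot, and variables do not carry over. Pictures are saved under pics/ and viewed, at most 10 in all, crops included, and the job is handed in when it is done.

Besides the shell and the picture viewer there is one more tool, called after ">>>" as name([rows], argument=value, ...), one row to a line, values as JSON. drive_tool: Moves the arm, as the interface text tells. Its arguments: {"type":"object","properties":{"series":{"type":"array","items":{"type":"object","properties":{"gripper":{"type":"number"},"offset":{"type":"array","items":{"type":"number"}},"rot":{"type":"array","items":{"type":"number"}}}}}},"required":["series"]}

```bash
ls; mkdir -p pics; python3 - <<'E'
from plant import sense, eyes, r
import cv2,numpy as np
s=sense();print(s['t'],s['tcp_pos'],np.round(s['tool_rot'],3).tolist(),r.tcp_to_grasp,s['opening'])
for n in ['scene','side']:
    p,d=eyes.camera(n);c=eyes.get_calibration(n)
    np.savez(f'pics/{n}1.npz',p=p,d=d,**c);cv2.imwrite(f'pics/{n}1.png',p[:,:,::-1])
    print(n,np.round(-c['R'].T@c['t'],3),np.round(c['R'][2],2))
E
```

```text
pics
0.0 [ 0.14536513 -0.58182967  0.23013522] [[0.97, 0.242, -0.0], [0.242, -0.97, 0.002], [0.0, -0.002, -1.0]] 0.0187 0.08531552757276589
scene [ 1.601 -0.098  1.155] [-0.71  0.06 -0.7 ]
side [ 0.27  -1.198  1.152] [ 0.16  0.75 -0.64]
```

View pics/scene1.png

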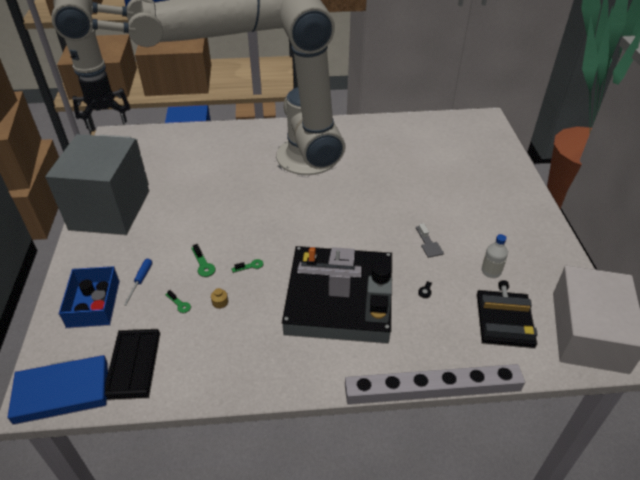

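View pics/side1.png

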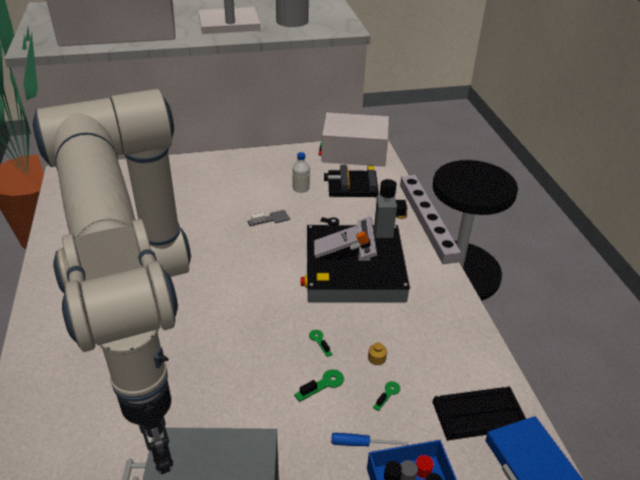

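Three green candidates: scene (204,262), (248,266) and (178,302); in the side view these are (322,385), (320,342) and (387,395). The grey blank is at scene (430,240). I'll measure their sizes and the tester pose.

```bash
cat > h.py <<'E'
import numpy as np,cv2
def pts(f,mask=None):
    z=np.load(f);d=z['d'];v,u=np.mgrid[:480,:640]
    k=np.linalg.inv(z['mtx']);P=(np.stack([u,v,np.ones_like(u)],-1)@k.T)*d[...,None]
    return z['p'],d,(P-z['t'])@z['R']
E
python3 - <<'E'
from h import *
for n in ['scene','side']:
    p,d,X=pts(f'pics/{n}1.npz')
    h=cv2.cvtColor(p,cv2.COLOR_RGB2HSV)
    m=((h[...,0]>45)&(h[...,0]<80)&(h[...,1]>120)&(h[...,2]>60)&(d>0)&(abs(X[...,2])<.06)).astype(np.uint8)
    k,l,st,c=cv2.connectedComponentsWithStats(m)
    for i in range(1,k):
        if st[i,4]>20:
            Q=X[l==i];q=Q[:,:2]
            print(n,c[i].round(),st[i,4],'rect',[np.round(a,3) for a in cv2.minAreaRect(q.astype(np.float32))],'z',np.percentile(Q[:,2],[10,50,90]).round(4))
    # deck
    m=((X[...,2]>.057)&(X[...,2]<.071)&(d>0)&(h[...,2]<70)&(X[...,0]>.3)&(X[...,0]<1)&(X[...,1]>-.25)&(X[...,1]<.4)).astype(np.uint8)
    k,l,st,c=cv2.connectedComponentsWithStats(m)
    i=1+st[1:,4].argmax();q=X[l==i][:,:2].astype(np.float32)
    print('deck',c[i],cv2.minAreaRect(q), cv2.boxPoints(cv2.minAreaRect(q)).round(3).tolist())
p=cv2.imread('pics/side1.png');a=cv2.resize(p[310:420,280:420],None,fx=4,fy=4,interpolation=2)
b=cv2.resize(p[175:310,290:420],None,fx=4,fy=4,interpolation=2)
b=cv2.resize(b,(int(b.shape[1]*440/b.shape[0]),440));o=np.hstack([a[:,:370],b[:,:430]]);cv2.imwrite('pics/c1.png',o);print(o.shape)
E
```

```text
scene [204. 267.] 191 rect [array([ 0.488, -0.321]), array([0.095, 0.041]), np.float64(16.898)] z [0.005  0.0076 0.0107]
scene [251. 265.] 96 rect [array([ 0.5  , -0.203]), array([0.032, 0.08 ]), np.float64(8.261)] z [0.0021 0.0057 0.0084]
scene [181. 305.] 114 rect [array([ 0.616, -0.377]), array([0.086, 0.031]), np.float64(32.52)] z [0.0019 0.0051 0.0091]
deck [332.03838971 297.12990247] ((0.6476812958717346, 0.036139488220214844), (0.2577142119407654, 0.26736772060394287), 79.43667602539062) [[0.49300000071525574, -0.06599999964237213], [0.7549999952316284, -0.11500000208616257], [0.8029999732971191, 0.1379999965429306], [0.5400000214576721, 0.18700000643730164]]
side [17. 95.] 24 rect [array([-0.441,  1.378]), array([0.008, 0.097]), np.float64(16.465)] z [-0.0427 -0.0277 -0.0139]
side [30. 92.] 73 rect [array([-0.345,  1.238]), array([0.036, 0.045]), np.float64(80.856)] z [0.025  0.0423 0.0551]
side [  1. 109.] 53 rect [array([-0.46 ,  1.195]), array([0.019, 0.049]), np.float64(45.435)] z [-0.0318  0.002   0.0347]
side [318. 339.] 150 rect [array([ 0.501, -0.205]), array([0.031, 0.09 ]), np.float64(7.576)] z [0.0014 0.0046 0.0081]
side [324. 383.] 416 rect [array([ 0.473, -0.327]), array([0.123, 0.048]), np.float64(15.784)] z [0.0037 0.0069 0.0101]
side [389. 392.] 190 rect [array([ 0.619, -0.387]), array([0.088, 0.032]), np.float64(51.221)] z [0.002  0.005  0.0088]
deck [357.37687108 264.49203283] ((0.6487393379211426, 0.03137771785259247), (0.2741374373435974, 0.2602365016937256), 79.08118438720703) [[0.4950000047683716, -0.07900000363588333], [0.7509999871253967, -0.12800000607967377], [0.8019999861717224, 0.14100000262260437], [0.546999990940094, 0.19099999964237213]]
(440, 793, 3)
```

View pics/c1.png

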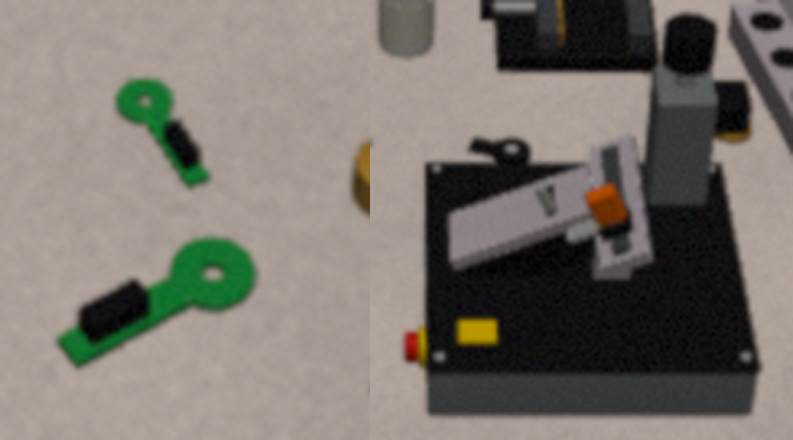

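The crop shows three details:
- The large green holder, with its ring at side px (333,378) and grip at (308,388). It measures 123 x 48 mm, which matches the description. The other two are smaller, at about 90 x 31 mm.
- The stage, with the post at crop px (545,198).
- The orange latch grip, at the open end.

Before moving I'll check the height of the grey box near the start pose.

```bash
cat >> h.py <<'E'
from scipy.spatial.transform import Rotation as Ro
YAW=-10.8;CEN=np.array([.648,.034])
def stage(yaw=YAW,cen=CEN):
    a=np.radians(yaw);t=np.radians(25);f=np.array([np.cos(a),np.sin(a),0]);up=np.array([0,0,1.])
    x=f*np.cos(t)+up*np.sin(t);z=-f*np.sin(t)+up*np.cos(t);y=np.cross(z,x)
    return np.r_[cen,.125]-.03*f,np.stack([x,y,z],1)
def toolrot(x,z): 
    return np.stack([x,np.cross(z,x),z],1)
def plan(s,p,R):
    R0=np.array(s['tool_rot']);p0=np.array(s['tcp_pos'])
    print('off mm',np.round(R0.T@(np.array(p)-p0)*1e3,1),'rotvec',Ro.from_matrix(R0.T@R).as_rotvec(degrees=True).round(2))
E
python3 - <<'E'
from h import *
p,d,X=pts('pics/scene1.npz')
B=X[135:235,50:150].reshape(-1,3);B=B[(B[:,2]>.03)&(d[135:235,50:150].ravel()>0)]
print(np.percentile(B,[1,50,99],0).round(3))
S,R=stage();print(S,R.round(3))
# orange grip, compare
h=cv2.cvtColor(p,cv2.COLOR_RGB2HSV)
for n in ['scene','side']:
    p,d,X=pts(f'pics/{n}1.npz');h=cv2.cvtColor(p,cv2.COLOR_RGB2HSV)
    q=(X-S)@R
    m=(h[...,0]<14)&(h[...,1]>150)&(h[...,2]>90)&(d>0)&(np.linalg.norm(q-[.055,-.065,.034],axis=-1)<.06)
    print(n,m.sum(),np.percentile(q[m],[5,50,95],0).round(4))
    m=(abs(q[...,0]+.045)<.035)&(abs(q[...,1])<.02)&(abs(q[...,2])<.02)&(d>0)
    A=q[m];c=np.linalg.lstsq(np.c_[A[:,:2],np.ones(len(A))],A[:,2],rcond=None)[0];print('plane',c,m.sum())
    m=(q[...,0]<.03)&(q[...,0]>-.1)&(abs(q[...,1])<.06)&(abs(q[...,2])<.006)&(d>0)
    print('arm extents',np.percentile(q[m],[1,99],0).round(4))
from plant import sense
x=np.array([np.cos(np.radians(15.8)),np.sin(np.radians(15.8)),0])
plan(sense(),[.444,-.335,.23],toolrot(x,np.array([0,0,-1.])))
E
```

```text
[[ 0.124 -0.724  0.033]
 [ 0.298 -0.602  0.168]
 [ 0.346 -0.514  0.204]]
[0.61853138 0.03962144 0.125     ] [[ 0.89   0.187 -0.415]
 [-0.17   0.982  0.079]
 [ 0.423  0.     0.906]]
scene 67 [[ 0.0544 -0.0722  0.02  ]
 [ 0.0641 -0.0672  0.0369]
 [ 0.0688 -0.0609  0.0468]]
plane [-8.32241488e-03  1.37202106e-03  6.21318795e-05] 116
arm extents [[-0.0898 -0.0269 -0.0024]
 [ 0.0285  0.0319  0.0036]]
side 100 [[ 0.0474 -0.0792  0.0197]
 [ 0.0576 -0.0734  0.0353]
 [ 0.0675 -0.0654  0.0468]]
plane [-0.01764638 -0.00185638 -0.00220065] 234
arm extents [[-0.0867 -0.0347 -0.0057]
 [ 0.029   0.0306  0.0042]]
off mm [ 349.6 -167.1    0.6] rotvec [-0.1  -0.01 -1.77]
```

>>> drive_tool([
  {"gripper":0,"offset":[20,-10,-25],"rot":[0,0,-1.8]},
  {"gripper":0,"offset":[47,-22.5,0],"rot":[0,0,0]},
  {"gripper":0,"offset":[47,-22.5,0],"rot":[0,0,0]},
  {"gripper":0,"offset":[47,-22.5,0],"rot":[0,0,0]},
  {"gripper":0,"offset":[47,-22.5,0],"rot":[0,0,0]},
  {"gripper":0,"offset":[47,-22.5,0],"rot":[0,0,0]},
  {"gripper":0,"offset":[47,-22,0],"rot":[0,0,0]},
  {"gripper":0,"offset":[47,-22,25],"rot":[0,0,0]},
  {"gripper":0,"offset":[0,0,0],"rot":[0,0,0]},
])

```text
t: 1.23
tcp_pos: [0.4377, -0.3242, 0.2281]
tool_rot: [[0.961, 0.278, -0.003], [0.278, -0.961, 0.004], [-0.002, -0.005, -1.0]]
ft_force: [-0.1, -1.3, -0.6]
opening: 0.0854
grasp_force: 0.0
```

```bash
cat > w.py <<'E'
import sys
from h import *
from plant import sense,eyes
def wrist(n):
    c=eyes.get_calibration('wrist');p,d=eyes.camera('wrist')
    np.savez(f'pics/{n}.npz',p=p,d=d,**c);cv2.imwrite(f'pics/{n}.png',p[:,:,::-1]);return pts(f'pics/{n}.npz')
E
python3 - <<'E'
from w import *
s=sense();print(s['t'],s['tcp_pos'],np.round(s['tool_rot'],3).tolist())
p,d,X=wrist('w1');h=cv2.cvtColor(p,cv2.COLOR_RGB2HSV)
m=((h[...,0]>45)&(h[...,0]<80)&(h[...,1]>120)&(h[...,2]>60)&(d>0)).astype(np.uint8)
k,l,st,c=cv2.connectedComponentsWithStats(m)
for i in range(1,k):
    if st[i,4]>50:
        Q=X[l==i];print(c[i].round(),st[i,4],[np.round(a,4) for a in cv2.minAreaRect(Q[:,:2].astype(np.float32))],np.percentile(Q[:,2],[10,50,90]).round(4))
E
```

```text
1.225 [ 0.43766976 -0.32418424  0.22811022] [[0.961, 0.278, -0.003], [0.278, -0.961, 0.004], [-0.002, -0.005, -1.0]]
[421.  34.] 1589 [array([ 0.6127, -0.3803]), array([0.0879, 0.0336]), np.float64(35.1939)] [0.0052 0.0063 0.0073]
[207. 112.] 1286 [array([ 0.5045, -0.203 ]), array([0.0326, 0.0883]), np.float64(16.7805)] [0.0051 0.0061 0.0071]
[329. 153.] 2298 [array([ 0.472 , -0.3247]), array([0.1222, 0.0462]), np.float64(15.786)] [0.0075 0.0085 0.0096]
```

View pics/w1.png

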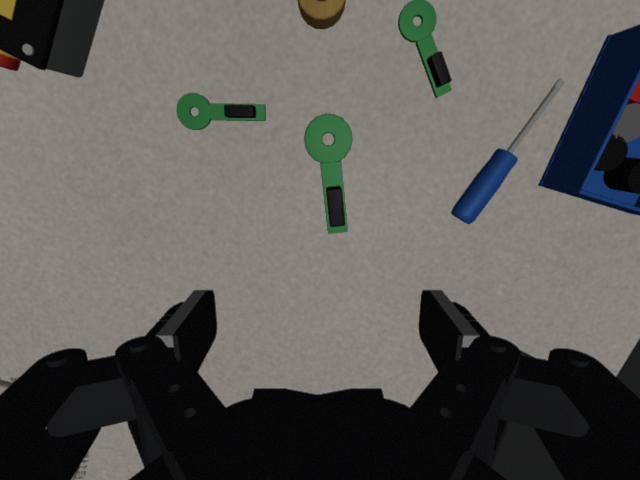

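The wrist view shows the eye at (328,139), the grip block top at (336,207) and the handle end at (338,232). I'll turn these into world points.

```bash
cat >> h.py <<'E'
def ray(f,u,v,z):
    q=np.load(f);R,t=q['R'],q['t'];o=-R.T@t;w=R.T@np.linalg.inv(q['mtx'])@[u,v,1];return o+w*(z-o[2])/w[2]
E
python3 - <<'E'
from w import *
e=ray('pics/w1.npz',328.5,138.5,.008);g=ray('pics/w1.npz',335.5,206,.028);n=ray('pics/w1.npz',338.5,232.5,.008)
p,d,X=pts('pics/w1.npz')
g2=p.astype(int)
h=cv2.cvtColor(p,cv2.COLOR_RGB2HSV);m=(h[...,0]>45)&(h[...,0]<80)&(h[...,1]>120)&(h[...,2]>60)
ring=np.zeros_like(m);ring[112:163,300:355]=m[112:163,300:355];v,u=np.nonzero(ring);(cx,cy),rad=cv2.minEnclosingCircle(np.c_[u,v].astype(np.float32));print(cx,cy,rad)
b=np.zeros_like(m);b[188:226,326:348]=p[188:226,326:348].max(-1)<60;v,u=np.nonzero(b);print('blk',u.min(),u.max(),v.min(),v.max())
for a in (e,g,n):print(a.round(4))
ax=e-n;print(np.linalg.norm(ax),np.degrees(np.arctan2(ax[1],ax[0])),np.linalg.norm((e-g)[:2]))
x=ax/np.linalg.norm(ax);x[2]=0;x/=np.linalg.norm(x)
t=e-.068*x;print('grip',t)
for z in(.08,.018-.0187):
  plan(sense(),[t[0],t[1],z],toolrot(x,np.array([0,0,-1.])))
E
```

```text
328.25030517578125 139.37762451171875 25.046611785888672
blk 326 344 188 225
[ 0.5091 -0.3152  0.008 ]
[ 0.4474 -0.3405  0.028 ]
[ 0.4167 -0.3543  0.008 ]
0.10031072407568602 22.952943337568016 0.06667709324536157
grip [ 0.44644822 -0.34174825  0.008     ]
off mm [  5.3  18.4 149.4] rotvec [-0.16  0.11 -6.95]
off mm [  5.5  18.6 230.1] rotvec [-0.16  0.11 -6.95]
```

>>> drive_tool([
  {"gripper":0,"offset":[5.3,18.5,50],"rot":[-0.1,0.1,-6.8]},
  {"gripper":0,"offset":[0,0,55],"rot":[0,0,0]},
  {"gripper":100,"offset":[0,0,40],"rot":[0,0,0]},
  {"gripper":100,"offset":[0,0,0],"rot":[0,0,0]},
  {"gripper":100,"offset":[0,0,0],"rot":[0,0,0]},
  {"gripper":100,"offset":[0,0,0],"rot":[0,0,0]},
])

```text
t: 2.02
tcp_pos: [0.4476, -0.345, 0.0896]
tool_rot: [[0.923, 0.384, 0.006], [0.384, -0.923, -0.004], [0.004, 0.006, -1.0]]
ft_force: [0.6, 0.4, -0.3]
opening: 0.0518
grasp_force: 0.0
```

```bash
python3 - <<'E'
from w import *
p,d,X=wrist('w2')
cv2.imwrite('pics/w2c.png',cv2.resize(p[60:420,120:520,::-1],(800,720))[:600])
s=sense();print(s['tcp_pos'],np.round(s['tool_rot'],4).tolist(),s['opening'])
E
```

```text
[ 0.44749659 -0.34480537  0.08917504] [[0.9231, 0.3845, 0.0056], [0.3845, -0.9231, -0.004], [0.0036, 0.0058, -1.0]] 0.0521047641587971
```

View pics/w2c.png

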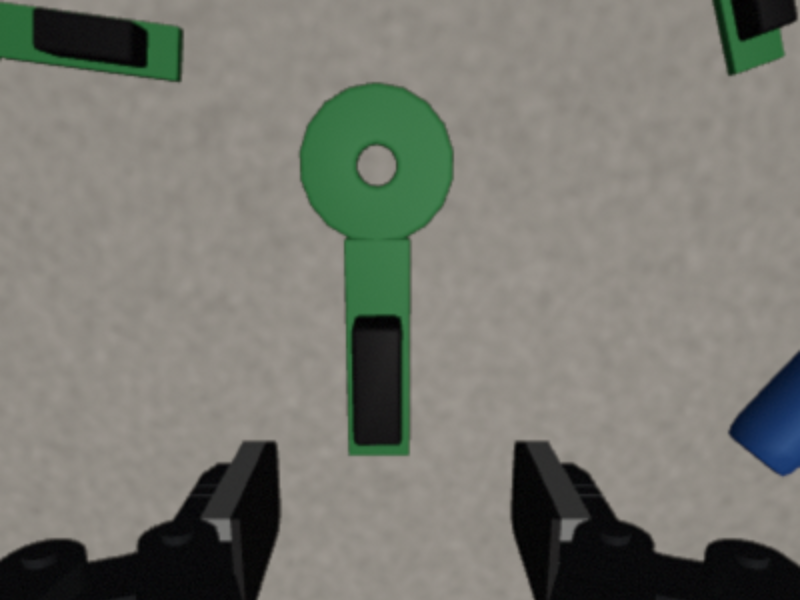

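```bash
python3 - <<'E'
from w import *
f='pics/w2.npz'
e=ray(f,308.5,142.5,.008);g=ray(f,308.75,253.5,.028);n=ray(f,309.5,287,.008)
for a in (e,g,n):print(a.round(4))
ax=e-n;print(np.linalg.norm(ax),np.degrees(np.arctan2(ax[1],ax[0])),np.linalg.norm((e-g)[:2]))
x=ax/np.linalg.norm(ax);t=e-.068*x;t=(t+g)/2
plan(sense(),[t[0],t[1],.011],toolrot(x,np.array([0,0,-1.])))
E
```

```text
[ 0.5087 -0.3149  0.008 ]
[ 0.4462 -0.3409  0.028 ]
[ 0.417  -0.3531  0.008 ]
0.09935061813095727 22.6323013402738 0.06767382635907768
off mm [-0.1 -4.5 78.1] rotvec [ 0.33 -0.21 -0.02]
```

>>> drive_tool([
  {"gripper":100,"offset":[0,-4.4,30],"rot":[0.3,-0.2,0]},
  {"gripper":100,"offset":[0,0,33],"rot":[0,0,0]},
  {"gripper":100,"offset":[0,0,15],"rot":[0,0,0]},
  {"gripper":130,"offset":[0,0,0],"rot":[0,0,0]},
  {"gripper":150,"offset":[0,0,0],"rot":[0,0,0]},
])

```text
t: 2.7
tcp_pos: [0.4457, -0.3404, 0.0102]
tool_rot: [[0.923, 0.385, -0.001], [0.385, -0.923, 0.001], [-0.001, -0.001, -1.0]]
ft_force: [-0.1, -0.0, 0.8]
opening: 0.035
grasp_force: 0.0
```

>>> drive_tool([
  {"gripper":255,"offset":[0,0,-0.5],"rot":[0,0,0]},
  {"gripper":255,"offset":[0,0,0],"rot":[0,0,0]},
  {"gripper":255,"offset":[0,0,0],"rot":[0,0,0]},
  {"gripper":255,"offset":[0,0,0],"rot":[0,0,0]},
  {"gripper":255,"offset":[0,0,0],"rot":[0,0,0]},
])

```text
t: 3.32
tcp_pos: [0.4456, -0.3403, 0.0107]
tool_rot: [[0.923, 0.385, -0.001], [0.385, -0.923, 0.0], [-0.001, -0.001, -1.0]]
ft_force: [-0.2, 1.1, 5.9]
opening: 0.0141
grasp_force: 62.3
```

```bash
python3 - <<'E'
from w import *
s=sense();print(s['tcp_pos'],np.round(s['tool_rot'],4).tolist(),s['opening'],s['grasp_force'])
S,R=stage();print(S)
for z in(0.1,0.045):
  plan(s,S+R@[-.068,0,z+.0105],toolrot(R[:,0],-R[:,2]))
x=np.array([np.cos(np.radians(YAW)),np.sin(np.radians(YAW)),0]);plan(s,[.4,-.2,.25],toolrot(x,np.array([0,0,-1.])))
E
```

```text
[ 0.44564738 -0.34034354  0.01066774] [[0.923, 0.3847, -0.0008], [0.3847, -0.923, 0.0004], [-0.0006, -0.0006, -1.0]] 0.014101276527544504 62.291754484176636
[0.61853138 0.03962144 0.125     ]
off mm [ 215.2 -344.  -185.7] rotvec [-7.32 24.32 32.89]
off mm [ 234.7 -331.2 -135.8] rotvec [-7.32 24.32 32.89]
off mm [  11.7 -147.3 -239.2] rotvec [-2.000e-02  4.000e-02  3.343e+01]
```

>>> drive_tool([
  {"gripper":255,"offset":[0,0,-30],"rot":[0,0,0]},
  {"gripper":255,"offset":[0,0,-60],"rot":[0,0,0]},
  {"gripper":255,"offset":[0,0,-60],"rot":[0,0,0]},
  {"gripper":255,"offset":[0,-40,-60],"rot":[0,0,0]},
  {"gripper":255,"offset":[0,-50,-30],"rot":[0,0,0]},
  {"gripper":255,"offset":[0,0,0],"rot":[-1.46,4.86,6.58]},
  {"gripper":255,"offset":[0,0,0],"rot":[-1.46,4.86,6.58]},
  {"gripper":255,"offset":[0,0,0],"rot":[-1.46,4.86,6.58]},
  {"gripper":255,"offset":[0,0,0],"rot":[-1.46,4.86,6.58]},
  {"gripper":255,"offset":[0,0,0],"rot":[-1.46,4.86,6.58]},
  {"gripper":255,"offset":[0,0,0],"rot":[0,0,0]},
])

```text
t: 4.7
tcp_pos: [0.4119, -0.2617, 0.2405]
tool_rot: [[0.892, -0.188, 0.412], [-0.171, -0.982, -0.078], [0.419, -0.001, -0.908]]
ft_force: [0.2, -0.1, -1.2]
opening: 0.0147
grasp_force: 61.3
```

```bash
python3 - <<'E'
from w import *
s=sense();print(s['tcp_pos'],np.round(s['tool_rot'],4).tolist(),s['opening'],s['grasp_force'],s['qpos'])
S,R=stage()
plan(s,S+R@[-.1,0,.08+.0105],toolrot(R[:,0],-R[:,2]))
E
```

```text
[ 0.41189354 -0.26169507  0.24050132] [[0.8916, -0.1879, 0.4121], [-0.1712, -0.9822, -0.0775], [0.4193, -0.0015, -0.9078]] 0.014683217234137095 61.32633090019226 [-46.3434579  -33.09545678 105.09286132  14.17333977  87.518326
  56.46228976]
off mm [ -16.1 -334.6   76.5] rotvec [-0.06  0.21 -0.06]
```

>>> drive_tool([
  {"gripper":255,"offset":[-16,-30,0],"rot":[-0.1,0.2,0]},
  {"gripper":255,"offset":[0,-45,0],"rot":[0,0,0]},
  {"gripper":255,"offset":[0,-45,0],"rot":[0,0,0]},
  {"gripper":255,"offset":[0,-45,0],"rot":[0,0,0]},
  {"gripper":255,"offset":[0,-45,0],"rot":[0,0,0]},
  {"gripper":255,"offset":[0,-45,0],"rot":[0,0,0]},
  {"gripper":255,"offset":[0,-45,25],"rot":[0,0,0]},
  {"gripper":255,"offset":[0,-35,30],"rot":[0,0,0]},
  {"gripper":255,"offset":[0,0,20],"rot":[0,0,0]},
  {"gripper":255,"offset":[0,0,0],"rot":[0,0,0]},
  {"gripper":255,"offset":[0,0,0],"rot":[0,0,0]},
])

```text
t: 6.08
tcp_pos: [0.4932, 0.0636, 0.1677]
tool_rot: [[0.89, -0.188, 0.416], [-0.17, -0.982, -0.08], [0.423, 0.0, -0.906]]
ft_force: [-0.1, -0.7, -0.8]
opening: 0.0144
grasp_force: 61.3
```

```bash
python3 - <<'E'
from w import *
s=sense();print(s['tcp_pos'],s['opening'],s['grasp_force'])
p,d,X=wrist('w3');S,R=stage();plan(s,S+R@[-.1,0,.08+.0105],toolrot(R[:,0],-R[:,2]))
E
```

```text
[0.49316847 0.06364727 0.16765588] 0.014396559344115111 61.337928771972656
off mm [-2.3  0.1  2.1] rotvec [ 0.02 -0.05 -0.03]
```

View pics/w3.png

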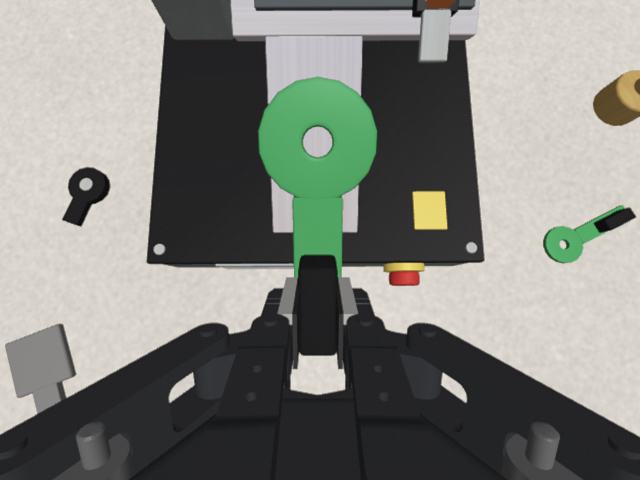

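The eye is at (318,141) and the ring is square to the stage, but it hides the post. I'll back off down the slope to see it.

>>> drive_tool([
  {"gripper":255,"offset":[-40,0,0],"rot":[0,0,0]},
  {"gripper":255,"offset":[-30,0,0],"rot":[0,0,0]},
  {"gripper":255,"offset":[0,0,0],"rot":[0,0,0]},
  {"gripper":255,"offset":[0,0,0],"rot":[0,0,0]},
])

```text
t: 6.62
tcp_pos: [0.4315, 0.0755, 0.1388]
tool_rot: [[0.888, -0.189, 0.418], [-0.171, -0.982, -0.079], [0.426, -0.001, -0.905]]
ft_force: [0.5, -0.4, -0.5]
opening: 0.0146
grasp_force: 61.4
```

```bash
python3 - <<'E'
from w import *
s=sense();print(s['tcp_pos'])
p,d,X=wrist('w4')
o=cv2.resize(p[20:320,160:500,::-1],None,fx=2.0,fy=2.0,interpolation=2);cv2.imwrite('pics/w4c.png',o[:600])
E
```

```text
[0.43145058 0.07552321 0.1387957 ]
```

View pics/w4c.png

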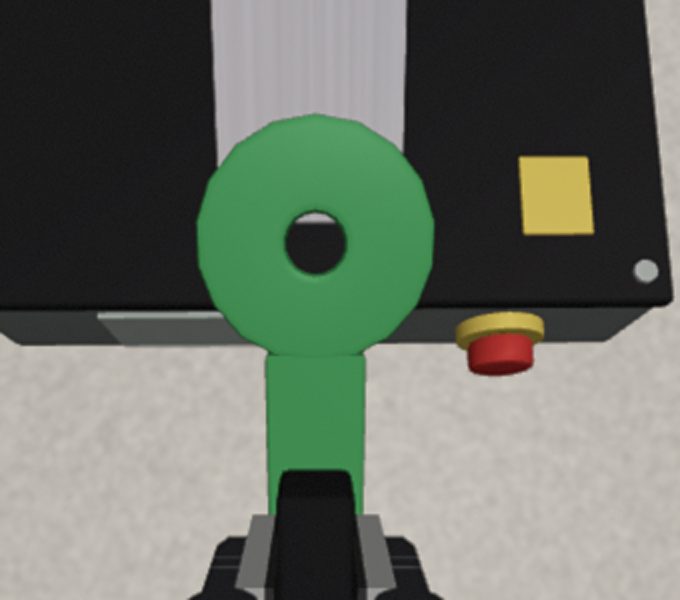

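```bash
python3 - <<'E'
from w import *
S,R=stage()
for f in('w4','w3','scene1','side1'):
    p,d,X=pts(f'pics/{f}.npz');q=(X-S)@R
    m=(abs(q[...,0])<.03)&(abs(q[...,1])<.026)&(q[...,2]>.006)&(q[...,2]<.035)&(d>0)
    v,u=np.nonzero(m);print(f,m.sum())
    if m.sum() and f!='w3':print(np.c_[u,v].min(0),np.c_[u,v].max(0),np.percentile(q[m],[3,50,97],0).round(4))
    if f!='w4':continue
    m=(abs(q[...,0]+.045)<.03)&(abs(q[...,1])<.04)&(abs(q[...,2])<.01)&(d>0)
    A=q[m];print('arm plane',np.linalg.lstsq(np.c_[A[:,:2],np.ones(len(A))],A[:,2],rcond=None)[0],len(A))
    for x0 in(-.05,-.035,-.02):
        k=m&(abs(q[...,0]-x0)<.005);print(x0,q[k][:,1].min(),q[k][:,1].max())
    cal=np.load(f'pics/{f}.npz')
    P=S+R@[0,0,0];c=cal['R']@P+cal['t'];w=cal['mtx']@c;print('slot px',w[:2]/w[2])
    np.set_printoptions(linewidth=250)
    print(p[0:60:3,250:400:4].mean(-1).astype(int))
E
```

```text
w4 0
arm plane [-0.00197079  0.00060301  0.0008642 ] 8114
-0.05 -0.028438549594331633 0.03158666928647425
-0.035 -0.028063876696601157 0.03159759570265788
-0.02 -0.02818582137244878 0.03172190752996921
slot px [316.80299833 -29.73038337]
[[ 27  25  27  25 174 173 171 171 175 169 172 173 167 170 169 171 172 169 171 171 169 171 171 170 173 168 168 173 172  26  27  27  27  28  27  26  26  27]
 [ 27  26  25  23 175 173 170 170 175 170 172 173 167 171 169 171 172 169 171 172 170 170 171 170 172 169 169 173 171  25  27  28  26  28  26  26  26  26]
 [ 26  27  24  23 175 173 171 171 176 170 173 173 167 171 170 171 172 170 171 173 170 171 171 170 172 168 169 174 169  26  26  27  25  27  26  24  25  27]
 [ 26  25  25  23 174 173 171 170 175 170 172 173 167 170 169 170 171 169 171 172 170 170 170 170 172 168 169 173 167  26  26  28  26  28  27  27  28  26]
 [ 25  27  25  23 172 174 171 171 175 170 173 173 167 171 170 171 171 169 171 172 170 170 171 170 172 168 169 173 165  26  27  29  25  27  26  28  27  25]
 [ 25  26  26  24 168 174 171 171 175 170 172 173 167 170 170 170 171 169 171 172 170 1
[... 1766 characters left out ...]
8  27]
 [ 26  26  25  24  79 173 171 170 172 172 171 171 169 170 171 172 171 170 171 173 170 172 172 172 171 171 171 175 118  29  28  28  29  26  28  29  28  28]
 [ 26  25  26  25  82 172 171 170 173 172 171 172 168 170 171 172 171 170 170 172 171 171 172 172 170 171 172 175 109  27  28  27  28  27  26  27  28  28]
 [ 26  25  25  25  77 172 171 169 173 172 170 172 169 170 171 171 171 171 170 173 170 172 172 173 170 171 172 174  92  27  28  27  28  28  27  28  28  27]]
w3 0
scene1 31
[336 250] [339 258] [[-0.0045 -0.0118  0.0066]
 [ 0.001  -0.0081  0.0144]
 [ 0.0057 -0.0036  0.0245]]
side1 22
[341 232] [345 238] [[-0.0033 -0.0173  0.009 ]
 [ 0.002  -0.0123  0.0166]
 [ 0.0049 -0.0057  0.0228]]
```

From the fixed cameras the post is at about y = -10 mm from the stage's centre line. I'll move up 35 mm so the wrist camera sees it.

>>> drive_tool([
  {"gripper":255,"offset":[35,0,0],"rot":[0,0,0]},
  {"gripper":255,"offset":[0,0,0],"rot":[0,0,0]},
  {"gripper":255,"offset":[0,0,0],"rot":[0,0,0]},
])

```text
t: 7.05
tcp_pos: [0.4617, 0.0695, 0.1515]
tool_rot: [[0.89, -0.189, 0.414], [-0.172, -0.982, -0.08], [0.422, 0.0, -0.907]]
ft_force: [0.5, -0.2, -1.1]
opening: 0.0145
grasp_force: 61.3
```

```bash
python3 - <<'E'
from w import *
s=sense();print(s['tcp_pos'],np.round(s['tool_rot'],4).tolist())
p,d,X=wrist('w5');S,R=stage()
cal=np.load('pics/w5.npz')
for y in(-.01,0):
  for z in(0,.024):
    w=cal['mtx']@(cal['R']@(S+R@[0,y,z])+cal['t']);print(y,z,w[:2]/w[2])
q=(X-S)@R
m=(abs(q[...,0])<.03)&(abs(q[...,1])<.026)&(q[...,2]>.006)&(q[...,2]<.035)&(d>0)
v,u=np.nonzero(m);print(m.sum());
if m.sum():print(np.c_[u,v].min(0),np.c_[u,v].max(0),np.percentile(q[m],[3,50,97],0).round(4))
cv2.imwrite('pics/w5c.png',cv2.resize(p[0:200,200:440,::-1],None,fx=3,fy=3,interpolation=2))
E
```

```text
[0.4617108  0.06947189 0.15152047] [[0.8902, -0.1892, 0.4143], [-0.1716, -0.9819, -0.0799], [0.4219, 0.0, -0.9066]]
-0.01 0 [332.5841997   31.73719955]
-0.01 0.024 [334.58056091  17.97743992]
0 0 [316.22784409  31.73895179]
0 0.024 [316.18211975  17.97796882]
424
[322  11] [340  39] [[-0.0057 -0.0124  0.0081]
 [-0.0029 -0.008   0.0234]
 [ 0.0026 -0.0037  0.026 ]]
```

View pics/w5c.png

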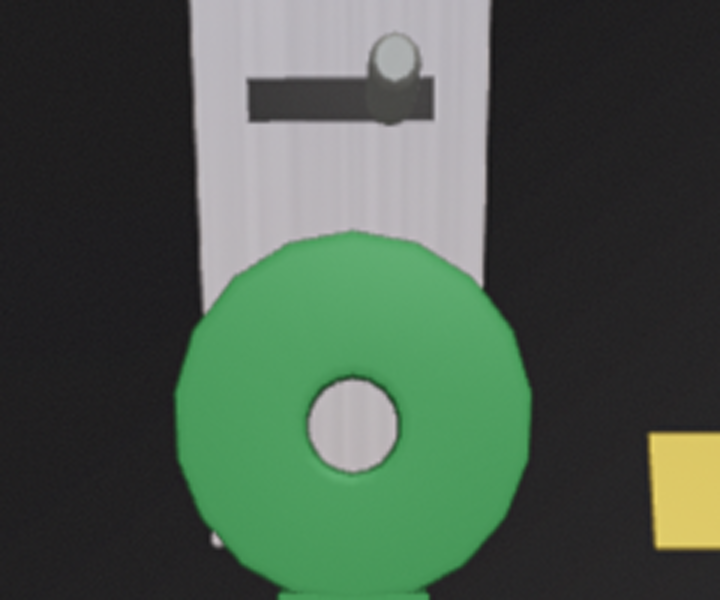

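The eye is at crop (353,425), full px (317.7,141.7). The post top is at crop (396,57), full px (332,19). The slot's middle is at full px (313.5,33.3).

```bash
cat >> h.py <<'E'
def rayplane(f,u,v,p0,n):
    q=np.load(f);R,t=q['R'],q['t'];o=-R.T@t;w=R.T@np.linalg.inv(q['mtx'])@[u,v,1];return o+w*(n@(p0-o))/(n@w)
E
python3 - <<'E'
from w import *
f='pics/w5.npz';s=sense();S,R=stage();T=np.array(s['tool_rot']);P=np.array(s['tcp_pos'])
q=lambda X:((X-S)@R*1e3).round(2)
e=rayplane(f,317.7,141.7,P+T[:,2]*.0027,T[:,2]);print('eye top stage mm',q(e),'tool mm',(T.T@(e-P)*1e3).round(2))
p,d,X=pts(f);c=(X-S)@R
m=(abs(c[...,0]+.01)<.05)&(abs(c[...,1])<.04)&(abs(c[...,2])<.006)&(d>0);m[70:]=0
print('stage z near slot',np.median(c[m][:,2]),m.sum())
v,u=np.mgrid[:480,:640];g=(abs(u-318)<28)&(abs(v-142)<28)&(p[...,1]>p[...,0]+30);G=(X[g]-P)@T;print('ring top in tool z',np.median(G[:,2]),np.linalg.lstsq(np.c_[G[:,:2],np.ones(len(G))],G[:,2],rcond=None)[0])
for h in(.024,.025):print('post top',q(rayplane(f,332,19,S+R[:,2]*h,R[:,2])))
print('slot',q(rayplane(f,313.5,33.3,S+R[:,2]*.0009,R[:,2])))
# axis direction of arm edges in stage frame
E=[]
for row in range(5,70,5):
    k=np.nonzero((p[row,200:440].min(-1)>100))[0]
    if len(k):a,b=k.min()+200,k.max()+200;E.append([*q(rayplane(f,a-.5,row,S,R[:,2]))[:2],*q(rayplane(f,b+.5,row,S,R[:,2]))[:2]])
E=np.array(E);print(np.polyfit(E[:,0],E[:,1],1),np.polyfit(E[:,2],E[:,3],1))
hd=rayplane(f,0,0,P,T[:,2])
E
```

```text
eye top stage mm [-64.81  -0.59  88.72] tool mm [68.94  0.55  2.7 ]
stage z near slot 0.0009791543400564213 6412
ring top in tool z 0.00252278810260542 [0.0003109  0.01210463 0.00124113]
post top [-0.49 -8.6  24.  ]
post top [-0.8  -8.56 25.  ]
slot [-1.1   1.66  0.9 ]
[8.48656119e-04 3.17839260e+01] [ 8.52055937e-03 -2.80590710e+01]
```

>>> drive_tool([
  {"gripper":255,"offset":[34,4,0],"rot":[0,0,0]},
  {"gripper":255,"offset":[30,4,25],"rot":[0,0,0]},
  {"gripper":255,"offset":[0,0,21],"rot":[0,0,0]},
  {"gripper":255,"offset":[0,0,0],"rot":[0,0,0]},
  {"gripper":255,"offset":[0,0,0],"rot":[0,0,0]},
  {"gripper":255,"offset":[0,0,0],"rot":[0,0,0]},
])

```text
t: 7.85
tcp_pos: [0.5364, 0.0477, 0.1385]
tool_rot: [[0.889, -0.188, 0.417], [-0.17, -0.982, -0.079], [0.425, -0.001, -0.905]]
ft_force: [-0.6, 0.6, -0.6]
opening: 0.0144
grasp_force: 61.3
```

```bash
cat > chk.py <<'E'
from w import *
s=sense();S,R=stage();T=np.array(s['tool_rot']);P=np.array(s['tcp_pos'])
e=P+T@[.06894,.00055,.0027]
print('eye top stage',((e-S)@R*1e3).round(2),'need x -.8 y -8.6; underside z above stage',((e-S)@R)[2]*1e3-8.9)
print('rot rel stage',Ro.from_matrix(T.T@toolrot(R[:,0],-R[:,2])).as_rotvec(degrees=True).round(2),'F stage',(R.T@s['ft_force']).round(1),s['grasp_force'],s['t'])
E
python3 - <<'E'
import chk
from w import *
p,d,X=wrist('w6')
cv2.imwrite('pics/w6c.png',cv2.resize(p[90:200,250:390,::-1],None,fx=5,fy=5,interpolation=2))
E
```

```text
eye top stage [ 0.15 -8.07 44.47] need x -.8 y -8.6; underside z above stage 35.57376055902954
rot rel stage [-0.03 -0.14 -0.04] F stage [-0.9  0.5 -0.3] 61.304436922073364 7.85
```

View pics/w6c.png

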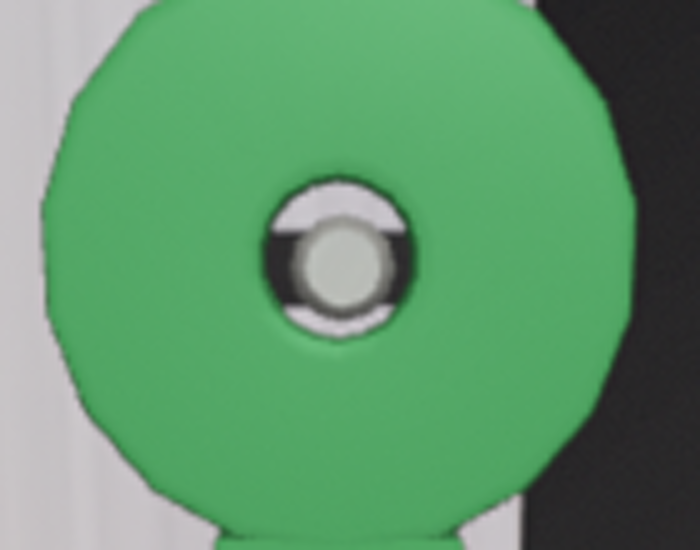

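The post shows inside the eye: the hole's centre is at crop (340,258) and the post top at (344,264). I'll work out the remaining offset.

```bash
python3 - <<'E'
from w import *
f='pics/w6.npz';s=sense();S,R=stage()
a=rayplane(f,250+340/5,90+258/5,S+R[:,2]*.0445,R[:,2]);b=rayplane(f,250+344/5,90+264/5,S+R[:,2]*.0249,R[:,2])
print(((a-S)@R*1e3).round(2),((b-S)@R*1e3).round(2))
q=np.load(f);print('optical axis in stage',(R.T@q['R'][2]).round(3))
E
```

```text
[-0.11 -8.08 44.5 ] [-0.57 -8.51 24.9 ]
optical axis in stage [-0.265 -0.001 -0.964]
```

>>> drive_tool([
  {"gripper":255,"offset":[-0.5,0.4,6],"rot":[0,-0.1,0]},
  {"gripper":255,"offset":[0,0,5],"rot":[0,0,0]},
  {"gripper":255,"offset":[0,0,3],"rot":[0,0,0]},
  {"gripper":255,"offset":[0,0,0],"rot":[0,0,0]},
  {"gripper":255,"offset":[0,0,0],"rot":[0,0,0]},
])

```text
t: 8.52
tcp_pos: [0.5417, 0.0459, 0.1242]
tool_rot: [[0.891, -0.188, 0.414], [-0.171, -0.982, -0.079], [0.421, -0.0, -0.907]]
ft_force: [-0.1, 0.9, -1.0]
opening: 0.0147
grasp_force: 61.3
```

```bash
python3 chk.py
```

```text
eye top stage [-0.88 -8.87 28.91] need x -.8 y -8.6; underside z above stage 20.01184632382644
rot rel stage [ 0.01  0.08 -0.06] F stage [-0.7  0.8 -0.8] 61.30299925804138 8.525
```

Underside is at z = 20, below the post tip, with no contact force. Descending in small steps.

>>> drive_tool([
  {"gripper":255,"offset":[0,0,4],"rot":[0,0,0]},
  {"gripper":255,"offset":[0,0,4],"rot":[0,0,0]},
  {"gripper":255,"offset":[0,0,4],"rot":[0,0,0]},
  {"gripper":255,"offset":[0,0,2],"rot":[0,0,0]},
  {"gripper":255,"offset":[0,0,0],"rot":[0,0,0]},
  {"gripper":255,"offset":[0,0,0],"rot":[0,0,0]},
])

```text
t: 9.28
tcp_pos: [0.5475, 0.0448, 0.1116]
tool_rot: [[0.891, -0.188, 0.414], [-0.171, -0.982, -0.079], [0.422, -0.0, -0.907]]
ft_force: [0.0, 0.0, -0.1]
opening: 0.0148
grasp_force: 61.3
```

```bash
python3 chk.py
```

```text
eye top stage [-0.85 -8.87 15.  ] need x -.8 y -8.6; underside z above stage 6.103798053773572
rot rel stage [ 0.01  0.07 -0.06] F stage [-0.   0.  -0.1] 61.30283832550049 9.275
```

>>> drive_tool([
  {"gripper":255,"offset":[0,0,3],"rot":[0,0,0]},
  {"gripper":255,"offset":[0,0,2],"rot":[0,0,0]},
  {"gripper":255,"offset":[0,0,0],"rot":[0,0,0]},
  {"gripper":255,"offset":[0,0,0],"rot":[0,0,0]},
])

```text
t: 9.78
tcp_pos: [0.5495, 0.0444, 0.1069]
tool_rot: [[0.891, -0.188, 0.414], [-0.171, -0.982, -0.079], [0.421, -0.0, -0.907]]
ft_force: [-0.1, 0.5, -1.0]
opening: 0.0145
grasp_force: 61.3
```

```bash
python3 chk.py
```

```text
eye top stage [-0.98 -8.88  9.88] need x -.8 y -8.6; underside z above stage 0.9789930414583967
rot rel stage [ 0.01  0.08 -0.06] F stage [-0.6  0.5 -0.8] 61.3030743598938 9.775
```

>>> drive_tool([
  {"gripper":255,"offset":[0,0,0.8],"rot":[0,0,0]},
  {"gripper":255,"offset":[0,0,0],"rot":[0,0,0]},
  {"gripper":255,"offset":[0,0,0],"rot":[0,0,0]},
])

```text
t: 10.15
tcp_pos: [0.5498, 0.0443, 0.1062]
tool_rot: [[0.891, -0.188, 0.414], [-0.171, -0.982, -0.079], [0.421, -0.0, -0.907]]
ft_force: [-0.3, 0.9, -1.4]
opening: 0.0145
grasp_force: 61.3
```

>>> drive_tool([
  {"gripper":255,"offset":[0,0,0.6],"rot":[0,0,0]},
  {"gripper":255,"offset":[0,0,0],"rot":[0,0,0]},
  {"gripper":255,"offset":[0,0,0],"rot":[0,0,0]},
])

```text
t: 10.52
tcp_pos: [0.5501, 0.0443, 0.1059]
tool_rot: [[0.891, -0.188, 0.414], [-0.171, -0.982, -0.079], [0.422, -0.0, -0.907]]
ft_force: [-2.4, -0.8, 1.1]
opening: 0.0147
grasp_force: 61.6
```

```bash
python3 chk.py
```

```text
eye top stage [-0.88 -8.84  8.69] need x -.8 y -8.6; underside z above stage -0.2117725223079585
rot rel stage [ 0.01  0.07 -0.06] F stage [-1.5 -1.2  1.9] 61.55788064002991 10.525
```

>>> drive_tool([
  {"gripper":255,"offset":[0,0,0.6],"rot":[0,0,0]},
  {"gripper":255,"offset":[0,0,0],"rot":[0,0,0]},
  {"gripper":255,"offset":[0,0,0],"rot":[0,0,0]},
])

```text
t: 10.9
tcp_pos: [0.5501, 0.0443, 0.1059]
tool_rot: [[0.891, -0.188, 0.414], [-0.171, -0.982, -0.079], [0.421, -0.0, -0.907]]
ft_force: [-6.8, 0.5, 4.9]
opening: 0.0145
grasp_force: 62.5
```

```bash
python3 chk.py; python3 - <<'E'
from w import *
p,d,X=wrist('w7');S,R=stage();c=(X-S)@R
g=(p[...,1]>p[...,0]+30)&(d>0)&(abs(c[...,0]+.02)<.06)&(abs(c[...,1]+.0086)<.03)&(c[...,2]>.004)&(c[...,2]<.03)
A=c[g];print(g.sum(),np.median(A,0),np.linalg.lstsq(np.c_[A[:,:2],np.ones(len(A))],A[:,2],rcond=None)[0])
m=(abs(c[...,0]+.03)<.06)&(abs(c[...,1])<.035)&(abs(c[...,2])<.005)&(d>0);A=c[m];print(m.sum(),np.linalg.lstsq(np.c_[A[:,:2],np.ones(len(A))],A[:,2],rcond=None)[0])
E
```

```text
eye top stage [-0.87 -8.88  8.62] need x -.8 y -8.6; underside z above stage -0.2782175231209667
rot rel stage [ 0.01  0.08 -0.06] F stage [-4.  -0.8  7.3] 62.49946117401123 10.9
13747 [-0.00609651 -0.00845738  0.00890822] [-0.00451655 -0.00081455  0.00888675]
15892 [-2.44173563e-04 -4.32570349e-05  9.59253478e-04]
```

The holder is seated and flat, with its top 7.95 mm above the stage and a pressing force of 7 N. Now releasing and retreating.

>>> drive_tool([
  {"gripper":255,"offset":[0,0,-0.8],"rot":[0,0,0]},
  {"gripper":150,"offset":[0,0,0],"rot":[0,0,0]},
  {"gripper":120,"offset":[0,0,0],"rot":[0,0,0]},
  {"gripper":120,"offset":[0,0,0],"rot":[0,0,0]},
  {"gripper":120,"offset":[0,0,0],"rot":[0,0,0]},
])

```text
t: 11.58
tcp_pos: [0.55, 0.0443, 0.1059]
tool_rot: [[0.891, -0.188, 0.414], [-0.171, -0.982, -0.079], [0.422, -0.0, -0.907]]
ft_force: [0.4, -0.5, -0.1]
opening: 0.0447
grasp_force: 0.0
```

>>> drive_tool([
  {"gripper":120,"offset":[0,0,-20],"rot":[0,0,0]},
  {"gripper":120,"offset":[0,0,-50],"rot":[0,0,0]},
  {"gripper":120,"offset":[25,30,-20],"rot":[0,0,0]},
  {"gripper":120,"offset":[25,30,0],"rot":[0,0,0]},
  {"gripper":120,"offset":[0,0,0],"rot":[0,0,0]},
  {"gripper":120,"offset":[0,0,0],"rot":[0,0,0]},
])

```text
t: 12.32
tcp_pos: [0.5456, -0.0159, 0.2078]
tool_rot: [[0.891, -0.189, 0.413], [-0.172, -0.982, -0.079], [0.42, -0.001, -0.907]]
ft_force: [-0.0, -0.9, -0.5]
opening: 0.0457
grasp_force: 0.0
```

```bash
cat > lat.py <<'E'
from w import *
def go(n):
    s=sense();S,R=stage();T=np.array(s['tool_rot']);P=np.array(s['tcp_pos'])
    print('tcp stage',((P-S)@R*1e3).round(1),s['opening'],s['t'])
    p,d,X=wrist(n);c=(X-S)@R;h=cv2.cvtColor(p,cv2.COLOR_RGB2HSV)
    m=((h[...,0]<14)|(h[...,0]>176))&(h[...,1]>150)&(h[...,2]>60)&(d>0)&(abs(c[...,0]-.055)<.04)&(abs(c[...,1]+.03)<.075)&(c[...,2]>.01)&(c[...,2]<.06)
    print('orange all',m.sum(),np.percentile(c[m],[1,50,99],0).round(4))
    t=m&(c[...,2]>.045);print('top',t.sum(),np.percentile(c[t],[1,50,99],0).round(4),np.argwhere(t).min(0),np.argwhere(t).max(0))
    g=(p[...,1]>p[...,0]+30)&(d>0)&(abs(c[...,0]+.03)<.08)&(abs(c[...,1]+.0086)<.05)&(c[...,2]>.004)&(c[...,2]<.03)
    A=c[g];print('ring plane',g.sum(),np.linalg.lstsq(np.c_[A[:,:2],np.ones(len(A))],A[:,2],rcond=None)[0])
E
python3 -c "import lat;lat.go('w8')"
```

```text
tcp stage [-20.5 -68.2 100.9] 0.04570668757069038 12.325
orange all 1050 [[ 0.0435 -0.074   0.0439]
 [ 0.0548 -0.0673  0.0465]
 [ 0.0657 -0.0606  0.0482]]
top 969 [[ 0.0435 -0.074   0.0451]
 [ 0.0548 -0.0674  0.0466]
 [ 0.0654 -0.0612  0.0482]] [108 303] [151 327]
ring plane 4509 [-0.00442414  0.00674553  0.00881436]
```

>>> drive_tool([
  {"gripper":120,"offset":[38,-0.8,0],"rot":[0,0,0]},
  {"gripper":120,"offset":[37,0,0],"rot":[0,0,0]},
  {"gripper":120,"offset":[0,0,30],"rot":[0,0,0]},
  {"gripper":120,"offset":[0,0,30],"rot":[0,0,0]},
  {"gripper":120,"offset":[0,0,17],"rot":[0,0,0]},
  {"gripper":120,"offset":[0,0,0],"rot":[0,0,0]},
  {"gripper":120,"offset":[0,0,0],"rot":[0,0,0]},
])

```text
t: 13.25
tcp_pos: [0.645, -0.0338, 0.1718]
tool_rot: [[0.89, -0.188, 0.416], [-0.17, -0.982, -0.079], [0.423, -0.0, -0.906]]
ft_force: [-0.6, -0.4, -0.3]
opening: 0.0452
grasp_force: 0.0
```

```bash
cat > tc.py <<'E'
from w import *
s=sense();S,R=stage();print('tcp stage',((np.array(s['tcp_pos'])-S)@R*1e3).round(1),'F',(R.T@s['ft_force']).round(1),s['opening'],s['grasp_force'],s['t'])
E
python3 tc.py
```

```text
tcp stage [ 55.8 -67.2  25.6] F [-0.6 -0.5 -0. ] 0.04518724309454653 0.0 13.25
```

>>> drive_tool([
  {"gripper":200,"offset":[0,0,2],"rot":[0,0,0]},
  {"gripper":255,"offset":[0,0,0],"rot":[0,0,0]},
  {"gripper":255,"offset":[0,0,0],"rot":[0,0,0]},
  {"gripper":255,"offset":[0,0,0],"rot":[0,0,0]},
  {"gripper":255,"offset":[0,0,0],"rot":[0,0,0]},
])

```text
t: 13.88
tcp_pos: [0.6458, -0.0342, 0.1698]
tool_rot: [[0.89, -0.188, 0.415], [-0.171, -0.982, -0.079], [0.423, -0.001, -0.906]]
ft_force: [-4.7, 2.5, 4.4]
opening: 0.0129
grasp_force: 59.6
```

```bash
python3 tc.py
```

```text
tcp stage [ 55.7 -67.5  23.4] F [-2.7  1.6  6.1] 0.012884834642884738 59.609686732292175 13.875
```

>>> drive_tool([
  {"gripper":255,"offset":[0,0,-0.5],"rot":[0,0,0]},
  {"gripper":255,"offset":[0,-5,0],"rot":[0,0,0]},
  {"gripper":255,"offset":[0,-10,0],"rot":[0,0,0]},
  {"gripper":255,"offset":[0,-10,0],"rot":[0,0,0]},
  {"gripper":255,"offset":[0,-10,0],"rot":[0,0,0]},
  {"gripper":255,"offset":[0,0,0],"rot":[0,0,0]},
  {"gripper":255,"offset":[0,0,0],"rot":[0,0,0]},
])

```text
t: 14.75
tcp_pos: [0.6523, 0.0008, 0.1698]
tool_rot: [[0.89, -0.188, 0.415], [-0.171, -0.982, -0.078], [0.422, -0.001, -0.906]]
ft_force: [-3.5, 1.4, 5.2]
opening: 0.0125
grasp_force: 59.7
```

```bash
python3 tc.py
```

```text
tcp stage [ 55.6 -31.8  23.5] F [-1.2  0.8  6.3] 0.012479394665682621 59.71915125846863 14.75
```

>>> drive_tool([
  {"gripper":255,"offset":[0,-8,-0.5],"rot":[0,0,0]},
  {"gripper":255,"offset":[0,-8,0],"rot":[0,0,0]},
  {"gripper":255,"offset":[0,-8,0],"rot":[0,0,0]},
  {"gripper":255,"offset":[0,-6,0],"rot":[0,0,0]},
  {"gripper":255,"offset":[0,0,0],"rot":[0,0,0]},
  {"gripper":255,"offset":[0,0,0],"rot":[0,0,0]},
])

```text
t: 15.5
tcp_pos: [0.6578, 0.0308, 0.1698]
tool_rot: [[0.89, -0.187, 0.415], [-0.17, -0.982, -0.077], [0.422, -0.002, -0.907]]
ft_force: [0.2, 2.5, 4.6]
opening: 0.0128
grasp_force: 59.5
```

>>> drive_tool([
  {"gripper":255,"offset":[0,-2,0],"rot":[0,0,0]},
  {"gripper":255,"offset":[0,-1,0],"rot":[0,0,0]},
  {"gripper":255,"offset":[0,0,0],"rot":[0,0,0]},
])

```text
t: 15.88
tcp_pos: [0.6581, 0.0322, 0.1697]
tool_rot: [[0.89, -0.189, 0.414], [-0.171, -0.982, -0.08], [0.422, 0.0, -0.907]]
ft_force: [-1.6, -1.5, 5.2]
opening: 0.0125
grasp_force: 59.6
```

>>> drive_tool([
  {"gripper":255,"offset":[0,-1,0],"rot":[0,0,0]},
  {"gripper":255,"offset":[0,0,0],"rot":[0,0,0]},
  {"gripper":255,"offset":[0,0,0],"rot":[0,0,0]},
])

```text
t: 16.25
tcp_pos: [0.6583, 0.033, 0.1698]
tool_rot: [[0.89, -0.189, 0.414], [-0.171, -0.982, -0.08], [0.422, 0.0, -0.907]]
ft_force: [-2.2, -2.6, 6.3]
opening: 0.0127
grasp_force: 59.6
```

```bash
python3 tc.py
```

```text
tcp stage [55.4  1.  23.6] F [ 1.2 -3.   6.5] 0.012666843391326515 59.60934519767761 16.25
```

>>> drive_tool([
  {"gripper":255,"offset":[0,-1,0],"rot":[0,0,0]},
  {"gripper":255,"offset":[0,0,0],"rot":[0,0,0]},
  {"gripper":255,"offset":[0,0,0],"rot":[0,0,0]},
])

```text
t: 16.62
tcp_pos: [0.6585, 0.034, 0.1698]
tool_rot: [[0.89, -0.189, 0.414], [-0.171, -0.982, -0.08], [0.422, 0.0, -0.907]]
ft_force: [-1.5, -2.4, 5.7]
opening: 0.013
grasp_force: 59.6
```

>>> drive_tool([
  {"gripper":255,"offset":[0,-1,0],"rot":[0,0,0]},
  {"gripper":255,"offset":[0,0,0],"rot":[0,0,0]},
  {"gripper":255,"offset":[0,0,0],"rot":[0,0,0]},
])

```text
t: 17.0
tcp_pos: [0.6585, 0.0345, 0.1698]
tool_rot: [[0.89, -0.189, 0.414], [-0.171, -0.982, -0.081], [0.422, 0.001, -0.907]]
ft_force: [-2.5, -3.6, 6.0]
opening: 0.0128
grasp_force: 59.6
```

```bash
python3 tc.py
```

```text
tcp stage [55.4  2.5 23.6] F [ 0.9 -4.1  6.2] 0.012754866992336305 59.630573987960815 17.0
```

>>> drive_tool([
  {"gripper":255,"offset":[0,-1,0],"rot":[0,0,0]},
  {"gripper":255,"offset":[0,0,0],"rot":[0,0,0]},
  {"gripper":255,"offset":[0,0,0],"rot":[0,0,0]},
])

```text
t: 17.38
tcp_pos: [0.6585, 0.0346, 0.1697]
tool_rot: [[0.89, -0.19, 0.413], [-0.171, -0.982, -0.083], [0.422, 0.003, -0.907]]
ft_force: [-2.7, -6.4, 6.6]
opening: 0.0128
grasp_force: 59.7
```

>>> drive_tool([
  {"gripper":255,"offset":[0,-1,0],"rot":[0,0,0]},
  {"gripper":255,"offset":[0,0,0],"rot":[0,0,0]},
  {"gripper":255,"offset":[0,0,0],"rot":[0,0,0]},
])

```text
t: 17.75
tcp_pos: [0.6586, 0.0347, 0.1697]
tool_rot: [[0.891, -0.191, 0.413], [-0.172, -0.982, -0.084], [0.421, 0.004, -0.907]]
ft_force: [-4.5, -9.3, 6.6]
opening: 0.0127
grasp_force: 59.9
```

```bash
python3 tc.py
```

```text
tcp stage [55.4  2.6 23.5] F [  0.4 -10.    7.1] 0.01271382481069962 59.87348914146423 17.75
```

The end stop is reached: the position stalls at y = 2.6 mm while the force climbs to 10 N. I'll relax the push, let go and retreat.

>>> drive_tool([
  {"gripper":255,"offset":[0,2,0],"rot":[0,0,0]},
  {"gripper":150,"offset":[0,0,0],"rot":[0,0,0]},
  {"gripper":120,"offset":[0,0,0],"rot":[0,0,0]},
  {"gripper":120,"offset":[0,0,0],"rot":[0,0,0]},
  {"gripper":120,"offset":[0,0,-25],"rot":[0,0,0]},
  {"gripper":120,"offset":[0,0,-50],"rot":[0,0,0]},
  {"gripper":120,"offset":[-40,0,0],"rot":[0,0,0]},
  {"gripper":120,"offset":[-50,0,0],"rot":[0,0,0]},
  {"gripper":120,"offset":[0,0,0],"rot":[0,0,0]},
  {"gripper":120,"offset":[0,0,0],"rot":[0,0,0]},
])

```text
t: 19.0
tcp_pos: [0.548, 0.0569, 0.2005]
tool_rot: [[0.89, -0.188, 0.416], [-0.171, -0.982, -0.079], [0.423, -0.001, -0.906]]
ft_force: [-1.0, 0.2, -0.1]
opening: 0.0453
grasp_force: 0.0
```

```bash
python3 -c "
import lat,cv2;lat.go('w9');p=cv2.imread('pics/w9.png');cv2.imwrite('pics/w9c.png',cv2.resize(p[40:340,160:480],None,fx=2,fy=2))"
```

```text
tcp stage [-33.8   3.8  99.1] 0.045273876945611975 19.0
orange all 1124 [[ 0.0423 -0.0046  0.0237]
 [ 0.0539  0.002   0.0466]
 [ 0.0648  0.009   0.0484]]
top 1037 [[ 0.0432 -0.0045  0.0452]
 [ 0.0542  0.002   0.0467]
 [ 0.0648  0.0084  0.0484]] [ 83 308] [127 332]
ring plane 5080 [-0.01532531 -0.01279681  0.00875018]
```

View pics/w9c.png

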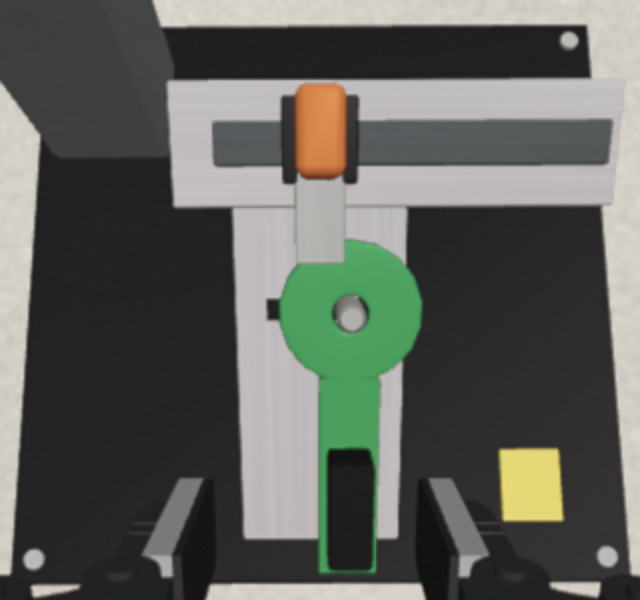

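The eye is on the post at (350,313) with the handle straight down the slope. The tongue at (320,230) covers the ring's rim, the orange grip at (320,130) is home, and the robot is clear.

```bash
python3 -c "
from plant import r
print(r.hand_in())"
```

```text
the job is handed in; nothing more can be done
None
```

I hung the green holder by its eye on the post, flat with its handle straight down the slope, slid the latch to its end stop over the ring's rim, let go, and handed the job in at about 19 s; no verdict came back.

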